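# Earth yourself, then switch on the microscope lamp

## Robot

A 6-joint arm with a two-finger parallel gripper is mounted at the origin on the work surface. World frame = base frame: x ahead of the robot, y to its left, z up, the work surface at z = 0. Lengths are in m, angles in rad, forces in N, time in s.
With the tool pointing down it reaches from about 0.325 to 0.75 m from the base axis. Payload 7.6 kg.
Tool frame: the origin (TCP) lies at the very end of the fingers, on their centre line; the grasp point (between the pads) lies 19 mm behind it; z points along the fingers, y is the line along which they close (so a half turn about z gives the same grasp; the last joint's range is limited). The gripper opens to 85 mm and grips with 20 to 120 N. Pads are 22 mm wide; open, the fingers measure 114 mm over their backs; the gripper's body (76 mm by 85 mm) begins 54 mm behind the grasp point. The pads swing forward as they close: fully open they stand 13 mm farther back than shut.
Start: joints at [1.193, 0.052, 1.401, -0, 1.689, -0.07], TCP at [0.159, 0.5, 0.231] pointing down, gripper open.
Joint ranges: [-2.9, 2.9], [-0.91, 2.17], [0.12, 2.37], [-1.06, 4.2], [0.26, 2.73], [-2.93, 2.93]. Speed limits (rad/s): [2.57, 2.57, 3.01, 3.14, 3.14, 3.14].

## Interface

Orientations are given as a unit quaternion [w, x, y, z].
In Python, from station import state, optics, order gives the robot as it stands.
- The arm moves only by the shell command python3 -m jog 'ROWS' [FORCE]. ROWS is JSON, a list of rows, each a list of 7 numbers: the turn, a rotation vector about the tool's x, y, z in units of 6 degrees (1.0 is 6 degrees), then the shift along the tool's x, y, z in m, then the finger opening in m, from 0 to 0.0854. A call has 1 to 20 rows; each row is the pose to reach, as a shift and turn from the pose commanded when the call began, along the tool's axes at that moment; what a row does not reach only later rows make up. A row lasts 1/8 s, in which the tool goes at most 62.5 mm and 10.7 degrees, less where a joint would pass 70% of its speed; a pose out of reach is approached as far as the arm can. A call with a gripper value outside its range is refused whole. The fingers move at their own pace and stop on an object; FORCE is the grip in N (left out, the last holds). Time passes only in rows, so rows that repeat a pose let the fingers close. It gives the time, the measured TCP pose, the force, the opening and the grip force at its end, in the units of the state.
- state(): the state, without advancing time (a new reading comes with each control period).
- optics.camera(name): name is "scene" or "top" or "wrist"; returns (picture, depth): 420x560x3 uint8, blue, green, red; 420x560 float32, m along the optical axis (not along the pixel's ray), 0 where there is no reading.
- optics.camera_info(name): a dict with "vertical_fov" (degrees; the focal length in pixels is half the picture's height over the tangent of half this angle, whatever the lens; pixels are square), "cx", "cy" (the principal point, pixels), "k1" (the pictures are not rectified: a ray, as slopes to the right and down, at radius r is drawn at 1 + k1 r^2 times it, then the intrinsics apply), "extrinsics" (4x4, takes a point from world to camera coordinates). Camera axes: x right, y up, looking along -z (the intrinsics and any distortion apply to the point x, -y, -z); pixel columns grow to the right and rows downward; lengths in m; the calibration is good to about 2 mm. A picture is of the moment at which its call begins: read the wrist's pose just before it. camera_info takes no time and is no camera call; for the wrist camera it gives the pose at the moment of the call.
- order.hand_in(): hands the job in; it is judged then, once.
The state is a dict: "time_s": time; "joints": joint angles; "joint_vel": joint speeds; "joint_torque": joint torques, N m; "eef_pos": TCP position; "eef_rot": TCP orientation; "wrist_force": force on the tool from outside, world axes, zero at the start; "moment": the same for the moment, N m; "width": finger opening in m; "gripper_force": force on a finger pad.
Only numpy, scipy, OpenCV 4.12 (cv2) and the standard library are available. Lean on these libraries where they do the work, as an engineer would, in place of code of your own. Each camera call takes 0.05 s, during which the arm holds its last target. There are 200 camera calls.

## Task

Before working the microscope's light controller, discharge yourself: with closed fingertips gently touch the brass dome of the earthing post from above so that it gives a little, and let it go. Then gently press the blue button on the controller fully down and let it come up again. Do not touch the other three buttons, do not grasp, lift or shove the earthing post, and leave everything else on the bench where it is; finish with the hand withdrawn.

Things in the scene. Friction and masses are not known exactly. Their poses are not given: they have to be found in the camera images.
- controller: Fixed cream light-controller box, 130 (its x) x 280 (its y) x 66 mm high with a flat dark top panel carrying four round buttons in a row along its y, 60 mm apart; which colour is where varies. Origin: centre of its underside, on the bench.
- blue_button_base: Black round housing (44 mm diameter, 12 mm high) of the blue button, standing on the controller's top, 66 mm above the bench; it carries the blue cap. Origin: centre of the housing's underside.
- blue_button (a joint): Travel of the blue button straight down, m: 0 is up, 0.006 fully down. Sprung: starts to move at about 1.7 N, fully down at about 5.5 N, springs back when let go.
- red_button_base: Black round housing (44 mm diameter, 12 mm high) of the red button, standing on the controller's top, 66 mm above the bench; it carries the red cap. Origin: centre of the housing's underside.
- red_button (a joint): Travel of the red button straight down, m: 0 is up, 0.006 fully down. Sprung: starts to move at about 1.7 N, fully down at about 5.5 N, springs back when let go.
- yellow_button_base: Black round housing (44 mm diameter, 12 mm high) of the yellow button, standing on the controller's top, 66 mm above the bench; it carries the yellow cap. Origin: centre of the housing's underside.
- yellow_button (a joint): Travel of the yellow button straight down, m: 0 is up, 0.006 fully down. Sprung: starts to move at about 1.7 N, fully down at about 5.5 N, springs back when let go.
- green_button_base: Black round housing (44 mm diameter, 12 mm high) of the green button, standing on the controller's top, 66 mm above the bench; it carries the green cap. Origin: centre of the housing's underside.
- green_button (a joint): Travel of the green button straight down, m: 0 is up, 0.006 fully down. Sprung: starts to move at about 1.7 N, fully down at about 5.5 N, springs back when let go.
- blue_button_top (a point): Centre of the top face of the blue button's cap (28 mm diameter), 22 mm above its housing's underside and 88 mm above the bench when up; it moves with the cap.
- earth_post: Loose earthing post, about 0.8 kg: dark steel base 80 x 80 x 18 mm with an upright grey sleeve (36 mm diameter, up to 55 mm) in its middle, out of which a brass dome stands. Origin: centre of the underside; z up.
- earth_dome (a joint): Travel of the brass dome straight down into the sleeve, m: 0 is up, 0.008 is its stop. Soft spring: starts to move at 0.5 N, 1 N more for every 2 mm, springs back when let go.
- dome_top (a point): Top centre of the brass dome (24 mm diameter, rounded), 75 mm above the bench when up; it moves with the dome.
- vial: Bystander: small closed vial, 24 mm diameter, 50 mm tall, orange cap, standing near the earthing post. Origin: centre of its underside, z up.
- dish: Bystander: closed clear sample dish, 92 mm diameter, 16 mm tall. Origin: centre of its underside.
- marker: Bystander: black marker with a white cap, 135 mm long (from -48 to +88 mm along its x), 15 mm thick, lying. Origin: underside, middle of the black barrel.
- tweezers: Bystander: steel tweezers lying along their x, about 120 mm long, 6 mm high. Origin: underside, middle.
- lens: Bystander: black microscope objective standing on end, 38 mm diameter, 42 mm tall. Origin: centre of its underside, z up.
Things that resemble listed ones, but are neither listed nor needed, are in the scene too. Of the things that look like the earth_post, the middle-sized one is meant.

How it is judged:
On the way, in this order (a step that is already met when the one before it is completed fails the run):
1. a fingertip touches the brass dome so that it gives by 1.5 mm or more (value of joint earth_dome above 0.0015 m and contact force between the fingers and earth_post above 0.3 N), for 0.1 s.
2. the dome is let go and is up again (value of joint earth_dome below 0.001 m and contact force between the fingers and earth_post below 0.1 N), for 0.1 s.
3. the blue button is pressed down by the fingers, 4.5 mm or more (value of joint blue_button above 0.0045 m and contact force between the fingers and blue_button_base above 0.3 N), for 0.05 s.
At the end, for the whole second after the job is handed in: The blue button and the brass dome are up again (within 1 mm) after their touches, the other buttons are up, the earthing post stands within 15 mm of its start, and vial and lens (12 mm), dish, marker and tweezers (15 mm) are where they were (value of joint each of blue_button, red_button, yellow_button, green_button, earth_dome below 0.001 m and distance of each of earth_post, dish, marker, tweezers from where it was at the start of the episode below 0.015 m and angle between earth_post's own z axis and vertical below 0.1 rad and linear speed of earth_post below 0.02 m/s and distance of each of vial, lens from where it was at the start of the episode below 0.012 m).
It fails at once if another button (red, yellow or green) is touched (value of joint any of red_button, yellow_button, green_button above 0.001 m or contact force between any of the fingers, the arm and red_button_base above 0.3 N or contact force between any of the fingers, the arm and yellow_button_base above 0.3 N or contact force between any of the fingers, the arm and green_button_base above 0.3 N).
It fails at once if the earthing post or the blue button is pushed with more than 20 N (contact force between the fingers and earth_post above 20 N or contact force between the fingers and blue_button_base above 20 N).
It fails at once if the earthing post is shoved more than 15 mm, lifted more than 8 mm or tipped (distance of earth_post from where it was at the start of the episode above 0.015 m or height (world z) of earth_post above 0.008 m or angle between earth_post's own z axis and vertical above 0.15 rad).
It fails at once if a bystander is moved (vial and lens more than 12 mm, dish, marker and tweezers more than 15 mm) or lifted more than 8 mm (distance of any of vial, lens from where it was at the start of the episode above 0.012 m or distance of any of dish, marker, tweezers from where it was at the start of the episode above 0.015 m or height (world z) of any of vial, dish, marker, tweezers, lens above 0.008 m).
It also fails if it takes over 40 s, if anything falls off the work surface, if the arm or the gripper's body presses on something with over 40 N, if the wrist force passes 120 N, or if a joint passes its speed limit or range.

## Working session

There is one attempt and no reset: what is moved stays moved. The work goes in short steps, Python scripts to look and compute and a shell command to move; the robot and the scene stay as the last step left them, time stands still between calls to the robot, and variables do not carry over. Pictures are saved under pics/ and viewed, at most 10 in all, crops included, and the job is handed in when it is done.

```bash
mkdir -p pics; cat > h.py <<'E'
import numpy as np, cv2
from station import state, optics, order
def grab(n):
    i=optics.camera_info(n); p,d=optics.camera(n); return p,d,i
def ray(i,u,v):
    f=210/np.tan(np.radians(i["vertical_fov"])/2)
    K=np.array([[f,0,i["cx"]],[0,f,i["cy"]],[0,0,1.]])
    x,y=cv2.undistortPoints(np.array([[[u,v]]],float),K,np.array([i["k1"],0,0,0,0.]))[0,0]
    E=np.array(i["extrinsics"]); R=E[:3,:3]; o=-R.T@E[:3,3]
    return o,R.T@np.array([x,-y,-1.])
def onz(i,u,v,z):
    o,d=ray(i,u,v); return o+d*(z-o[2])/d[2]
def dep(i,u,v,D):
    o,d=ray(i,u,v); return o+d*D
E
python3 - <<'E'
from h import *
for n in("scene","top"):
    p,d,i=grab(n); cv2.imwrite(f"pics/{n}.png",p); np.savez(f"{n}.npz",p=p,d=d)
    print(n,i)
print(state())
E
```

```text
scene {'vertical_fov': 47.23303886639881, 'cx': 281.07610785807645, 'cy': 209.15863853575226, 'k1': 0.021757855383476438, 'extrinsics': array([[-0.30214807,  0.9530641 , -0.01937426,  0.15807223],
       [-0.69522015, -0.20640772,  0.68852363,  0.32938041],
       [ 0.65220816,  0.22150546,  0.72495507, -1.76091595],
       [ 0.        ,  0.        ,  0.        ,  1.        ]])}
top {'vertical_fov': 57.95093207317057, 'cx': 282.14676229730054, 'cy': 205.93576877397334, 'k1': 0.0018118924880607369, 'extrinsics': array([[-0.01874755, -0.99979753,  0.00730935, -0.00165105],
       [ 0.99850176, -0.01834636,  0.0515524 , -0.53319146],
       [-0.05140786,  0.00826487,  0.99864354, -0.98325289],
       [ 0.        ,  0.        ,  0.        ,  1.        ]])}
{'time_s': 0.1, 'joints': array([ 1.19271144e+00,  5.27699585e-02,  1.40164690e+00, -3.17137145e-05,
        1.68859742e+00, -7.02845045e-02]), 'joint_vel': array([-0.00026902, -0.00163558, -0.00383518, -0.00068572, -0.00030453,
       -0.00139563]), 'joint_torque': array([ 1.23395475e-03, -3.82583070e+01, -3.60984743e+01, -8.61567901e-05,
        4.78284885e-03,  3.57444037e-05]), 'eef_pos': array([0.15893223, 0.50007558, 0.23054668]), 'eef_rot': array([-1.42666754e-04,  1.53295175e-01,  9.88180188e-01, -6.96522104e-04]), 'wrist_force': array([ 0.92687753,  0.4207119 , -0.01365458]), 'moment': array([ 0.02570637, -0.00325148,  0.03445652]), 'gripper_force': 0.0, 'width': 0.08532793203044882}
```

View pics/top.png

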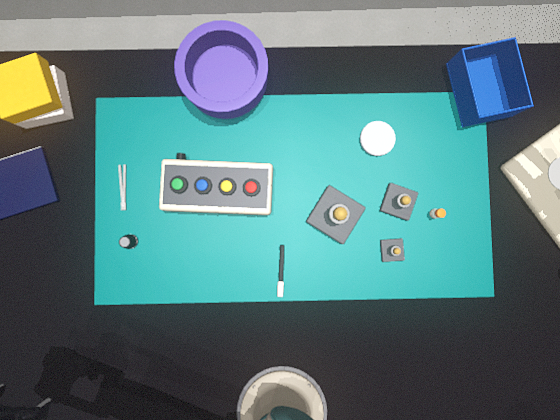

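View pics/scene.png

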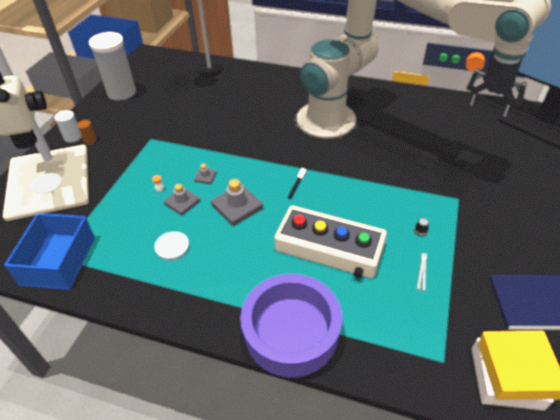

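In the top view three posts could be meant: large (339,213), middle (403,201) and small (396,251). The vial is at (438,213). The button row is green (178,184), blue (203,185), yellow (227,186), red (251,187). I choose the middle post, (403,201), and will measure it and check it in a crop.

```bash
python3 - <<'E'
from h import *
def blobs(p,lo,hi,box):
    hsv=cv2.cvtColor(p,cv2.COLOR_BGR2HSV); m=cv2.inRange(hsv,lo,hi)
    k=np.zeros_like(m); x0,y0,x1,y1=box; k[y0:y1,x0:x1]=m[y0:y1,x0:x1]
    n,l,s,c=cv2.connectedComponentsWithStats(k)
    return [(c[j].round(1),s[j][4],s[j][2:4]) for j in range(1,n) if s[j][4]>12]
for n,boxes in(("top",dict(dome=(320,180,420,265),btn=(165,165,268,205))),("scene",dict(dome=(165,155,250,205),btn=(285,205,385,250)))):
    z=np.load(n+".npz"); p,d=z["p"],z["d"]; i=optics.camera_info(n)
    for nm,lo,hi,h in(("dome",(12,90,90),(30,255,255),.07),("btn",(100,120,60),(125,255,255),.088),("btn",(22,120,90),(33,255,255),.088),("btn",(40,100,50),(75,255,255),.088),("btn",(0,120,90),(6,255,255),.088)):
        for c,a,s in blobs(p,lo,hi,boxes[nm]):
            D=np.median(d[int(c[1])-1:int(c[1])+2,int(c[0])-1:int(c[0])+2])
            print(n,nm,c,a,s,"plane",onz(i,*c,h).round(4),"depth",dep(i,*c,D).round(4))
    if n=="top":
        hsv=cv2.cvtColor(p,cv2.COLOR_BGR2HSV); m=cv2.inRange(hsv,(0,0,50),(180,80,150))
        for u0,v0,u1,v1 in((375,175,422,225),(300,180,368,250),(375,235,410,268)):
            k=np.zeros_like(m);k[v0:v1,u0:u1]=m[v0:v1,u0:u1]
            C=max(cv2.findContours(k,0,2)[0],key=cv2.contourArea);r=cv2.minAreaRect(C);b=cv2.boxPoints(r)
            w=np.array([onz(i,*q,.018) for q in b]);print("base",r,np.linalg.norm(w[1]-w[0]).round(4),np.linalg.norm(w[2]-w[1]).round(4),w.mean(0).round(4))
        cv2.imwrite("pics/crop.png",cv2.resize(p[165:270,300:460],None,fx=4,fy=4))
E
```

```text
top dome [405.2 199.8] 65 [10  9] plane [ 0.5398 -0.3175  0.07  ] depth [ 0.5395 -0.3158  0.0751]
top dome [339.7 213.3] 139 [14 13] plane [ 0.5093 -0.1535  0.07  ] depth [ 0.5082 -0.1474  0.108 ]
top dome [396.4 250.7] 29 [6 6] plane [ 0.4143 -0.2912  0.07  ] depth [ 0.4131 -0.2961  0.0541]
top btn [201.5 184.6] 110 [12 12] plane [0.5849 0.1845 0.088 ] depth [0.5849 0.1845 0.0882]
top btn [225.8 185.5] 97 [11 12] plane [0.5816 0.1254 0.088 ] depth [0.5815 0.1253 0.089 ]
top btn [176.8 183.6] 110 [12 12] plane [0.5884 0.2445 0.088 ] depth [0.5883 0.2443 0.0889]
top btn [250.8 186.6] 104 [12 12] plane [0.5778 0.0646 0.088 ] depth [0.5777 0.0645 0.0893]
base ((400.50006103515625, 205.00001525878906), (21.920310974121094, 13.435029029846191), 45.0) 0.0356 0.0572 [ 0.5296 -0.322   0.018 ]
base ((329.8653869628906, 215.32693481445312), (20.984426498413086, 12.551432609558105), 78.69007110595703) 0.033 0.0549 [ 0.506  -0.1359  0.018 ]
base ((390.5, 250.5), (11.0, 9.0), 90.0) 0.0235 0.0285 [ 0.4114 -0.2918  0.018 ]
scene dome [203.3 166.1] 20 [5 5] plane [ 0.4342 -0.2795  0.07  ] depth [ 0.4169 -0.2898  0.0528]
scene dome [234.2 185.4] 111 [11 12] plane [ 0.4879 -0.1558  0.07  ] depth [ 0.521  -0.1394  0.1047]
scene dome [178.2 187.8] 43 [7 8] plane [ 0.5446 -0.3115  0.07  ] depth [ 0.5454 -0.3109  0.0709]
scene btn [341.4 231.4] 98 [12 10] plane [0.5891 0.1901 0.088 ] depth [0.5899 0.1902 0.0889]
scene btn [319.9 225.4] 89 [11 10] plane [0.5848 0.1304 0.088 ] depth [0.5838 0.1302 0.0869]
scene btn [363.5 237.4] 101 [12 10] plane [0.5929 0.2497 0.088 ] depth [0.5924 0.2497 0.0874]
scene btn [298.8 220.2] 89 [12 10] plane [0.5828 0.0711 0.088 ] depth [0.5822 0.0709 0.0873]
```

View pics/crop.png

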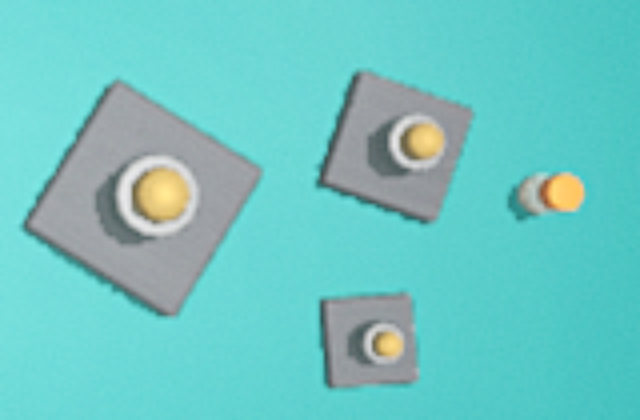

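The crop shows the middle post, with its dome at full-picture pixel (405,200) and its top measured at about 75 mm, as described. The others measure 108 and 54 mm. The two cameras differ by about 5 mm, so I'll close the fingers, move above the dome and refine with the wrist camera.

```bash
python3 -m jog '[[0,0,0,-0.02,-0.02,0,0],[0,0,0,-0.05,-0.05,0,0],[0,0,0,-0.085,-0.09,0,0],[0,0,0,-0.12,-0.13,0,0],[0,0,0,-0.155,-0.17,0,0],[0,0,0,-0.19,-0.205,0,0],[0,0,0,-0.225,-0.245,0,0],[0,0,0,-0.26,-0.28,0,0],[0,0,0,-0.295,-0.32,0,0],[0,0,0,-0.33,-0.355,0,0],[0,0,0,-0.365,-0.395,0,0],[0,0,0,-0.4,-0.43,0,0],[0,0,0,-0.435,-0.47,0,0],[0,0,0,-0.47,-0.505,0,0],[0,0,0,-0.505,-0.545,0,0],[0,0,0,-0.54,-0.58,0,0],[0,0,0,-0.575,-0.62,0,0],[0,0,0,-0.6,-0.65,0,0],[0,0,0,-0.612,-0.66,0,0],[0,0,0,-0.612,-0.66,0,0]]' 20
python3 - <<'E'
from h import *
s=state();print(s)
p,d,i=grab("wrist");print(i);np.savez("w.npz",p=p,d=d);cv2.imwrite("pics/w1.png",p)
hsv=cv2.cvtColor(p,cv2.COLOR_BGR2HSV); m=cv2.inRange(hsv,(12,90,90),(30,255,255))
n,l,st,c=cv2.connectedComponentsWithStats(m)
for j in range(1,n):
    if st[j][4]>60:
        u,v=c[j];D=np.median(d[int(v)-2:int(v)+3,int(u)-2:int(u)+3]);print(c[j],st[j],onz(i,u,v,.07),dep(i,u,v,D))
E
```

```text
time_s: 2.6
eef_pos: [0.5422, -0.3146, 0.23]
eef_rot: [-0.001, 0.154, 0.988, 0.0]
wrist_force: [-0.1, -0.2, -0.3]
width: 0.0001
gripper_force: 0.0
{'time_s': 2.6, 'joints': array([-5.84741575e-01,  3.45835339e-01,  1.06941305e+00,  1.01320058e-04,
        1.72837835e+00, -1.84670007e+00]), 'joint_vel': array([ 0.02109822, -0.04119244,  0.03322226,  0.00476571,  0.00377348,
        0.00503185]), 'joint_torque': array([ -0.88468378, -49.13041592, -36.89031243,  -0.07371176,
        -0.05779586,  -0.06378107]), 'eef_pos': array([ 0.54218101, -0.31461972,  0.22996412]), 'eef_rot': array([-9.03444343e-04,  1.53798072e-01,  9.88101774e-01,  4.69751598e-04]), 'wrist_force': array([-0.10521246, -0.18907479, -0.2549009 ]), 'moment': array([0.02008656, 0.02998551, 0.01544256]), 'gripper_force': 0.0, 'width': 9.572634848094748e-05}
{'vertical_fov': 58.29134607411827, 'cx': 283.17672089732895, 'cy': 210.62262797290344, 'k1': 0.009101379861953009, 'extrinsics': array([[ 3.03786905e-01,  9.52739998e-01, -1.11941985e-04,
         1.34888311e-01],
       [-9.11331225e-01,  2.90549201e-01, -2.91644579e-01,
         6.23452612e-01],
       [-2.77828931e-01,  8.86998201e-02,  9.56526752e-01,
        -1.98777450e-01],
       [ 0.00000000e+00,  0.00000000e+00,  0.00000000e+00,
         1.00000000e+00]])}
[253.19128329  24.18401937] [243  12  21  25 413] [ 0.41806502 -0.29775261  0.07      ] [ 0.41511266 -0.29806628  0.05346031]
[490.43626287  83.9746635 ] [ 459   59   64   50 2526] [ 0.51179833 -0.13992455  0.07      ] [ 0.50698533 -0.15830426  0.10649061]
[164.8423493  178.87789799] [150 165  31  29 647] [ 0.50450861 -0.40385926  0.07      ] [ 0.50669401 -0.41137     0.04971918]
[277.3659306  186.97949527] [264 172  27  30 634] [ 0.53885721 -0.31840574  0.07      ] [ 0.53799476 -0.3180656   0.07389365]
```

View pics/w1.png

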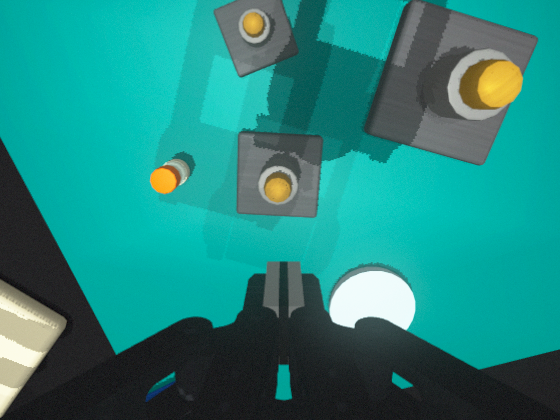

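Wrist view: the dome is at (277,187) just ahead of the closed fingertips, the vial at (165,179), and the dish well to the side. Wrist and top cameras agree on (0.539,-0.318).

```bash
python3 -m jog '[[0,0,0,0.001,-0.004,0.02,0],[0,0,0,0.001,-0.004,0.05,0],[0,0,0,0.001,-0.004,0.08,0],[0,0,0,0.001,-0.004,0.11,0],[0,0,0,0.001,-0.004,0.135,0],[0,0,0,0.001,-0.004,0.147,0],[0,0,0,0.001,-0.004,0.152,0],[0,0,0,0.001,-0.004,0.155,0],[0,0,0,0.001,-0.004,0.157,0],[0,0,0,0.001,-0.004,0.159,0],[0,0,0,0.001,-0.004,0.159,0],[0,0,0,0.001,-0.004,0.159,0]]'
```

```text
time_s: 4.15
eef_pos: [0.5405, -0.3177, 0.0727]
eef_rot: [0.0, 0.153, 0.988, -0.0]
wrist_force: [0.2, -0.1, 1.8]
width: -0.0002
gripper_force: 0.7
```

```bash
python3 -m jog '[[0,0,0,0,0,0.001,0],[0,0,0,0,0,0.002,0],[0,0,0,0,0,0.002,0],[0,0,0,0,0,0.002,0]]'
python3 - <<'E'
from h import *
p,d,i=grab("wrist");cv2.imwrite("pics/w2.png",p[100:350,150:420])
E
```

```text
time_s: 4.65
eef_pos: [0.5403, -0.3177, 0.0705]
eef_rot: [0.0, 0.153, 0.988, -0.0]
wrist_force: [1.2, -0.6, 2.9]
width: 0.0002
gripper_force: 1.2
```

View pics/w2.png

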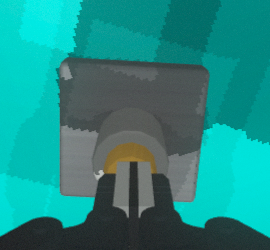

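The crop shows the fingertips on the brass dome, slightly off its centre line, with the post upright. The reading is 2.9 N and about 4.5 mm of travel. Now I'll let go, rise and carry over to the blue button.

```bash
python3 -m jog '[[0,0,0,0,0,-0.005,0],[0,0,0,0,0,-0.02,0],[0,0,0,0,0,-0.05,0],[0,0,0,0,0,-0.09,0],[0,0,0,0,0,-0.12,0],[0,0,0,0,0,-0.13,0],[0,0,0,0.005,0.02,-0.13,0],[0,0,0,0.013,0.06,-0.13,0],[0,0,0,0.024,0.11,-0.13,0],[0,0,0,0.035,0.16,-0.13,0],[0,0,0,0.046,0.21,-0.13,0],[0,0,0,0.057,0.26,-0.13,0],[0,0,0,0.069,0.31,-0.13,0],[0,0,0,0.08,0.36,-0.13,0],[0,0,0,0.091,0.41,-0.13,0],[0,0,0,0.1,0.45,-0.13,0],[0,0,0,0.106,0.48,-0.13,0],[0,0,0,0.109,0.492,-0.13,0],[0,0,0,0.109,0.492,-0.13,0],[0,0,0,0.109,0.492,-0.13,0]]'
python3 - <<'E'
from h import *
p,d,i=grab("wrist");cv2.imwrite("pics/w3.png",p);print(state()["eef_pos"])
hsv=cv2.cvtColor(p,cv2.COLOR_BGR2HSV)
for nm,lo,hi in(("blue",(100,120,60),(125,255,255)),("yel",(22,120,90),(33,255,255)),("dome",(12,90,90),(21,255,255))):
  m=cv2.inRange(hsv,lo,hi); n,l,st,c=cv2.connectedComponentsWithStats(m)
  for j in range(1,n):
    if st[j][4]>150:
        u,v=c[j];D=np.median(d[int(v)-2:int(v)+3,int(u)-2:int(u)+3]);print(nm,c[j],st[j],onz(i,u,v,.088),dep(i,u,v,D))
E
```

```text
time_s: 7.2
eef_pos: [0.5852, 0.1834, 0.2]
eef_rot: [-0.0, 0.154, 0.988, -0.0]
wrist_force: [0.2, -0.5, 0.2]
width: 0.0
gripper_force: 0.0
[0.58529972 0.18322865 0.20016663]
blue [285.62541528 203.12624585] [ 267  184   39   39 1204] [0.58412377 0.18554608 0.088     ] [0.58428833 0.18549706 0.08739728]
blue [283.45149254 383.27238806] [276 365  16  35 268] [0.72973183 0.13755181 0.088     ] [0.76589214 0.1260034  0.04528619]
yel [205.60549717 222.74696847] [ 186  203   40   40 1237] [0.5806819  0.12686828 0.088     ] [0.58080945 0.12671468 0.08750841]
```

View pics/w3.png

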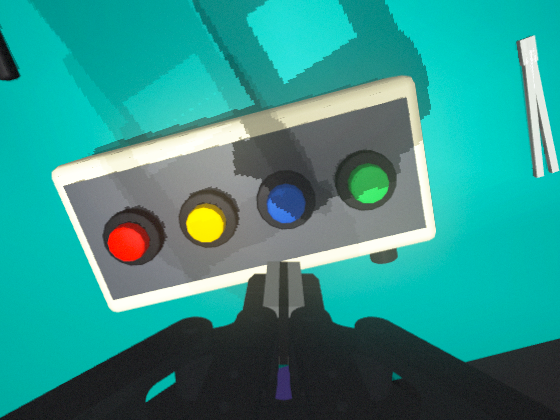

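Wrist view: the blue cap is at (286,203), directly ahead of the closed fingertips, with green at (369,183) and yellow at (206,223) well clear. All cameras put blue at about (0.5845,0.185).

```bash
python3 -m jog '[[0,0,0,0.001,0.002,0.02,0],[0,0,0,0.001,0.002,0.05,0],[0,0,0,0.001,0.002,0.08,0],[0,0,0,0.001,0.002,0.1,0],[0,0,0,0.001,0.002,0.107,0],[0,0,0,0.001,0.002,0.11,0],[0,0,0,0.001,0.002,0.112,0],[0,0,0,0.001,0.002,0.114,0],[0,0,0,0.001,0.002,0.116,0],[0,0,0,0.001,0.002,0.117,0],[0,0,0,0.001,0.002,0.117,0],[0,0,0,0.001,0.002,0.117,0]]'
```

```text
time_s: 8.75
eef_pos: [0.5855, 0.1867, 0.0839]
eef_rot: [0.001, 0.153, 0.988, 0.0]
wrist_force: [1.8, -0.1, 4.2]
width: -0.0002
gripper_force: 2.1
```

```bash
python3 -m jog '[[0,0,0,0,0,0.001,0],[0,0,0,0,0,0.002,0],[0,0,0,0,0,0.0025,0],[0,0,0,0,0,0.0025,0],[0,0,0,0,0,0.0025,0]]'
```

```text
time_s: 9.38
eef_pos: [0.5855, 0.1867, 0.082]
eef_rot: [0.001, 0.153, 0.988, 0.0]
wrist_force: [0.4, 0.1, 9.4]
width: 0.0002
gripper_force: 4.5
```

At 9.4 N and z 0.082 the button is on its stop, fully down. Releasing and withdrawing.

```bash
python3 -m jog '[[0,0,0,0,0,-0.003,0],[0,0,0,0,0,-0.01,0],[0,0,0,0,0,-0.03,0],[0,0,0,0,0,-0.07,0],[0,0,0,0,0,-0.11,0],[0,0,0,0,0,-0.14,0],[0,0,0,0.03,0,-0.15,0],[0,0,0,0.07,0,-0.15,0],[0,0,0,0.11,0,-0.15,0],[0,0,0,0.14,0,-0.15,0],[0,0,0,0.15,0,-0.15,0],[0,0,0,0.15,0,-0.15,0]]'
python3 - <<'E'
from h import *
p,d,i=grab("top");cv2.imwrite("pics/end.png",p)
E
```

```text
time_s: 10.88
eef_pos: [0.442, 0.232, 0.2313]
eef_rot: [0.0, 0.153, 0.988, 0.0]
wrist_force: [-0.2, -0.8, 1.0]
width: 0.0002
gripper_force: 0.0
```

View pics/end.png

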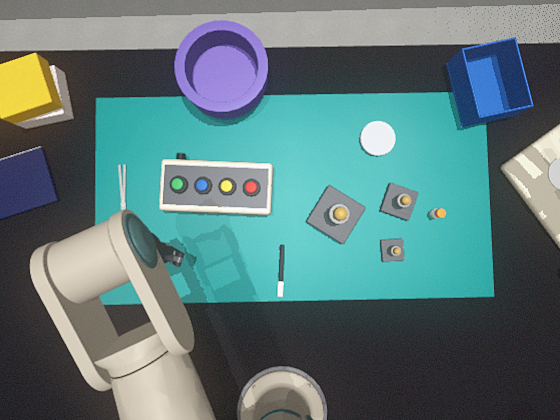

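The final top view shows the post (403,201), vial (438,213), dish, marker and buttons where they were. The arm hides the lens, and the hand has withdrawn to about (170,255).

```bash
python3 -c "
from station import order
print(order.hand_in())"
```

```text
the job is handed in; nothing more can be done
None
```

The job is handed in, with no verdict returned: I pressed the middle post's dome about 4.5 mm (2.9 N) and let it go, pressed the blue button to its stop (9.4 N) and released it, then withdrew the hand; the last view showed nothing moved, though the arm hid the lens.

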